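Put the watercolour tin away under the desk shelf

TASK

Put the open watercolour tin away: shut its lid fully, then slide the tin along the desk, handle side outwards, in under the low shelf until it sits squarely against the stop rail hidden beneath. Feel for the rail, press the tin against it lightly for a moment and let go. Keep the tin and the gripper clear of the shelf board, and leave everything else on the desk where it is.

Things in the scene. Friction and masses are not known exactly. Their poses are not given: they have to be found in the camera images.
- tin: Black enamelled watercolour tin, white inside, coloured pans; loose. 115 (its x) by 240 (y) mm, 38 mm high with the lid shut (base 26, lid 12); about 0.6 kg in all, give or take 30%; slides on the desk with 1 to 5 N. Origin: centre of the underside, z up. +x points to the hinged back (face at x = +57.5 mm), -x to the front with the handle.
- tin_lid (a joint): Angle of the tin's lid, rad: 0 shut, 1.57 upright, 1.9 fully back. A shallow shell 115 by 240 by 12 mm, 0.12 kg. Hinge line along the tin's y at the tin's (x +57.5, z 26 mm). The hinge is stiff: the lid stays at any angle and must be pushed all the way down, with 1 to 2 N at its edge.
- lid_edge (a point): Middle of the lid's free edge on its outer side, 115 mm from the hinge line. With the lid shut it lies at the tin's (x -57.5, y 0, z 38 mm).
- handle (a point): Middle of the level steel loop handle on the tin's front, at the tin's (x -74, y 0, z 14 mm); the loop spans z 8 to 20 mm. Two flat side bars along the tin's x, 8 mm thick, outer faces at y = -24 and +24 mm (48 mm apart: grip across them from above), reach from the tin's front face at x -57.5 to -89.5 mm; an 8 mm cross bar joins their outer ends.
- riser: Low wooden desk shelf, fixed: board 200 (its x) by 360 (y) by 18 mm, underside 50 mm and top 68 mm above the desk, on two 18 mm cheeks at its ends (324 mm between them), open at front and back. Origin: on the desk below the board's middle, z up. Front edge at x = -100 mm, facing the robot; +x points in under it.
- shelf_mouth (a point): Middle of the board's lower front edge, at the shelf's (x -100, y 0, z 50 mm). Under the board a stop rail runs across (300 mm long, 16 to 46 mm above the desk), faced with stiff rubber (8 N/mm). The face lies 67 to 107 mm in from this edge (17 mm before the brass thumb screws on top): not reported, to be felt. Pressing on it with 4 to 10 N is plenty; 20 N is too much.
- cup: White ceramic cup, 84 mm across, 68 mm high. Origin: centre of the underside. To be left alone.
- dish: White ceramic dish, 120 mm across, 16 mm high. Origin: centre of the underside. To be left alone.
- brush_green: Green paint brush lying along its x, 200 mm long, 10 mm thick. Origin: underside, mid length. To be left alone.
- brush_black: Black paint brush lying along its x, 220 mm long, 12 mm thick. Origin: underside, mid length. To be left alone.
- pencil: Dark blue mechanical pencil lying along its x, 150 mm long, 9 mm thick. Origin: underside, mid length. To be left alone.
- eraser: White eraser, 45 by 24 by 14 mm. Origin: centre of the underside. To be left alone.
- ink: Small amber jar with a black cap, 44 mm across, 52 mm high, standing on the middle of the shelf board. Origin: centre of the underside. To be left alone.

How it is judged:
By the outcome, as a careful person would: the job done as asked, in the order asked, and still so for the second after the job is handed in, with the robot touching nothing.
It also fails if it takes over 67 s, if anything falls off the work surface, if the arm or the gripper's body presses on something with over 40 N, if the wrist force passes 120 N, or if a joint passes its speed limit or range.

ROBOT

A 6-joint arm with a two-finger parallel gripper is mounted at the origin on the work surface. World frame = base frame: x ahead of the robot, y to its left, z up, the work surface at z = 0. Lengths are in mm, angles in rad, forces in N, time in s.
With the tool pointing down it reaches from about 350 to 800 mm from the base axis. Payload 7.3 kg.
Tool frame: the origin (TCP) lies at the very end of the fingers, on their centre line; the grasp point (between the pads) lies 19 mm behind it; z points along the fingers, y is the line along which they close (so a half turn about z gives the same grasp; the last joint's range is limited). The gripper opens to 85 mm and grips with 20 to 120 N. Pads are 22 mm wide; open, the fingers measure 114 mm over their backs; the gripper's body (76 mm by 85 mm) begins 54 mm behind the grasp point. The pads swing forward as they close: fully open they stand 13 mm farther back than shut.
Start: joints at [-1.395, 0.342, 1.524, -0, 1.275, -0.146], TCP at [166.067, -498.063, 231.322] pointing down, gripper open.
Joint ranges: [-2.53, 2.53], [-0.77, 2.02], [0.04, 2.7], [-1, 4.14], [0.28, 2.66], [-3.11, 3.11]. Speed limits (rad/s): [2.57, 2.57, 3.14, 3.14, 3.14, 3.14].

INTERFACE

Orientations are given as a rotation vector (axis times angle).
In Python, from bench import * gives the robot as it stands.
- The arm moves only by the shell command python3 -m jog 'ROWS' [OPENING] [FORCE]. ROWS is a JSON list that holds a single list of rows (three levels of brackets), with 1 to 8 rows, each of 4 numbers: dx, dy, dz in mm, then a turn about the tool's z in rad; each row shifts and turns the commanded pose from where the row before left it, along the tool's axes as they then stand; what a row does not reach is not made up. A row lasts 1/8 s, in which the tool goes at most 62.5 mm and 0.188 rad, less where a joint would pass 70% of its speed; a pose out of reach is approached as far as the arm can. OPENING is the finger opening in mm, set as the command begins (- or left out keeps the last). The fingers move at their own pace and stop on an object; FORCE is the grip in N (left out, the last holds). Time passes only in rows, so rows that do not move let the fingers close. It prints the time, the measured TCP pose, the force, the opening and the grip force at its end. Input that does not fit is refused with a message, and nothing moves.
- observe(): the state, without advancing time (a new reading comes with each control period).
- camera(name): name is "scene" or "top"; returns the picture (480x640x3 uint8, blue, green, red); there is no depth.
- camera_model(name): a dict with "mtx" (3x3 intrinsics, pixels), "world_to_cam" (4x4, takes a point from world to camera coordinates). Camera axes: x right, y up, looking along -z (the intrinsics and any distortion apply to the point x, -y, -z); pixel columns grow to the right and rows downward; lengths in mm; the calibration is good to about 2 mm. A picture is of the moment at which its call begins. camera_model takes no time and is no camera call.
- close_job(): hands the job in; it is judged then, once.
The state is a dict: "t": time; "qpos": joint angles; "qd": joint speeds; "effort": joint torques, N m; "tcp_pos": TCP position; "tcp_rot": TCP orientation; "contact_force": force on the tool from outside, world axes, zero at the start; "torque": the same for the moment, N m; "grip_width": finger opening in mm; "grasp_force": force on a finger pad.
Only numpy, scipy, OpenCV 4.12 (cv2) and the standard library are available. Lean on these libraries where they do the work, as an engineer would, in place of code of your own. Each camera call takes 0.05 s, during which the arm holds its last target. There are 200 camera calls.

## Working session

There is one attempt and no reset: what is moved stays moved. The work goes in short steps, Python scripts to look and compute and a shell command to move; the robot and the scene stay as the last step left them, time stands still between calls to the robot, and variables do not carry over. Pictures are saved under pics/ and viewed, at most 10 in all, crops included, and the job is handed in when it is done.

```bash
mkdir -p pics; ls
python3 - <<'E'
from bench import *
import cv2
for n in("scene","top"):
    cv2.imwrite(f"pics/{n}0.png",camera(n)); m=camera_model(n); print({k:(v.round(3).tolist() if hasattr(v,'round') else v) for k,v in m.items()})
s=observe();print(s)
E
```

```text
pics
{'mtx': [[597.101, 0.0, 313.663], [0.0, 597.101, 236.884], [0.0, 0.0, 1.0]], 'world_to_cam': [[0.882, 0.472, -0.018, -524.371], [-0.305, 0.6, 0.74, 104.712], [0.36, -0.647, 0.673, -1483.216], [0.0, 0.0, 0.0, 1.0]]}
{'mtx': [[529.425, 0.0, 324.186], [0.0, 529.425, 238.75], [0.0, 0.0, 1.0]], 'world_to_cam': [[0.027, -1.0, 0.009, 7.389], [0.995, 0.027, 0.098, -591.62], [-0.098, 0.006, 0.995, -1264.605], [0.0, 0.0, 0.0, 1.0]]}
{'t': 0.1, 'qpos': array([-1.39498910e+00,  3.42652951e-01,  1.52493365e+00, -8.30759746e-09,
        1.27541990e+00, -1.45997978e-01]), 'qd': array([ 0.00201372, -0.00155348, -0.00235223, -0.00120149,  0.00017655,
       -0.0003583 ]), 'effort': array([ 1.57787723e-03, -4.34449267e+01, -2.46490341e+01, -1.73828203e-04,
        4.69721810e-03, -1.55478657e-07]), 'tcp_pos': array([ 166.00368236, -497.67506073,  230.69127289]), 'tcp_rot': array([-3.09961753e+00, -5.03085610e-01,  3.30974646e-05]), 'contact_force': array([-0.25626898, -0.55602978, -0.69739558]), 'torque': array([-0.01121055, -0.00449   ,  0.00932168]), 'grasp_force': 0.0, 'grip_width': 85.25549955019203}
```

View pics/scene0.png

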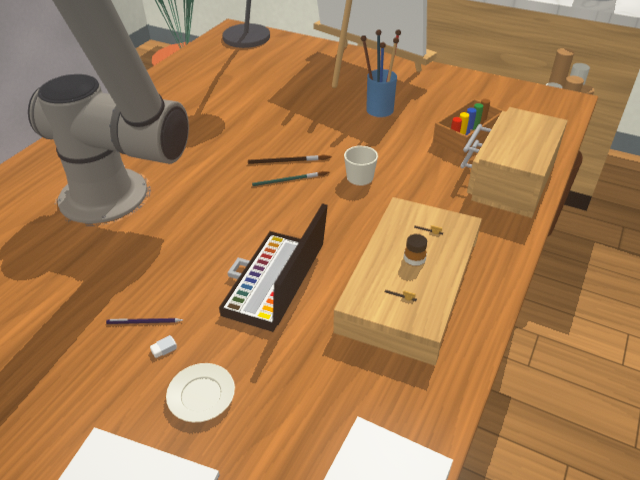

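View pics/top0.png

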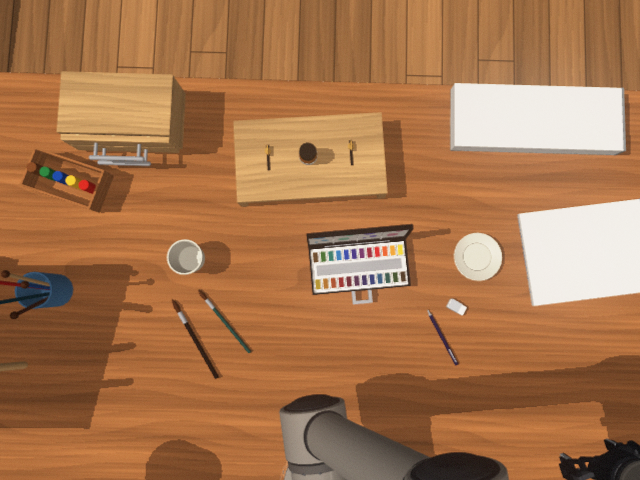

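The scene view shows the tin, open with its lid near upright, at about (275,280) and its handle at (240,268). The shelf is at (410,275) with the ink jar on it. In the top view the tin spans (308–412, 226–294), the handle is at (362,297), and the shelf board has corners near (234,121), (382,113), (387,194) and (239,203).

```bash
cat > h.py <<'E'
import numpy as np,cv2
from bench import *
def ray(n,uv):
    m=camera_model(n);K=np.array(m["mtx"]);T=np.array(m["world_to_cam"])
    d=np.linalg.inv(K)@[uv[0],uv[1],1]; d=d*[1,-1,-1]
    R=T[:3,:3]; return -R.T@T[:3,3], R.T@d
def onz(n,uv,z):
    c,d=ray(n,uv); return c+d*(z-c[2])/d[2]
def proj(n,p):
    m=camera_model(n);T=np.array(m["world_to_cam"]);q=(T[:3,:3]@p+T[:3,3])*[1,-1,-1];q=np.array(m["mtx"])@q;return q[:2]/q[2]
E
python3 - <<'E'
import cv2,numpy as np
a=cv2.imread("pics/top0.png")[215:312,300:420]; b=cv2.imread("pics/scene0.png")[195:340,210:340]
A=cv2.resize(a,None,fx=4,fy=4,interpolation=2);B=cv2.resize(b,None,fx=2.5,fy=2.5,interpolation=2)
c=np.zeros((600,800,3),np.uint8);c[:A.shape[0],:A.shape[1]]=A;c[:B.shape[0],480:480+B.shape[1]]=B[:,:320]
cv2.imwrite("pics/c1.png",c)
im=cv2.imread("pics/top0.png");h=cv2.cvtColor(im,cv2.COLOR_BGR2HSV)
for p in [(280,180),(250,130),(360,180),(300,215),(420,180),(210,180)]: print(p,h[p[1],p[0]])
from h import *
g=[(234,121),(382,113),(387,194),(239,203)]
for p in g: print(onz("top",p,68).round(1))
E
```

```text
(280, 180) [ 16 131 203]
(250, 130) [ 16 131 194]
(360, 180) [ 17 129 206]
(300, 215) [ 13 164 185]
(420, 180) [ 13 165 173]
(210, 180) [ 13 165 185]
[867.4 249.4  68. ]
[ 898.  -108.5   68. ]
[ 699.  -123.7   68. ]
[667.3 228.8  68. ]
```

View pics/c1.png

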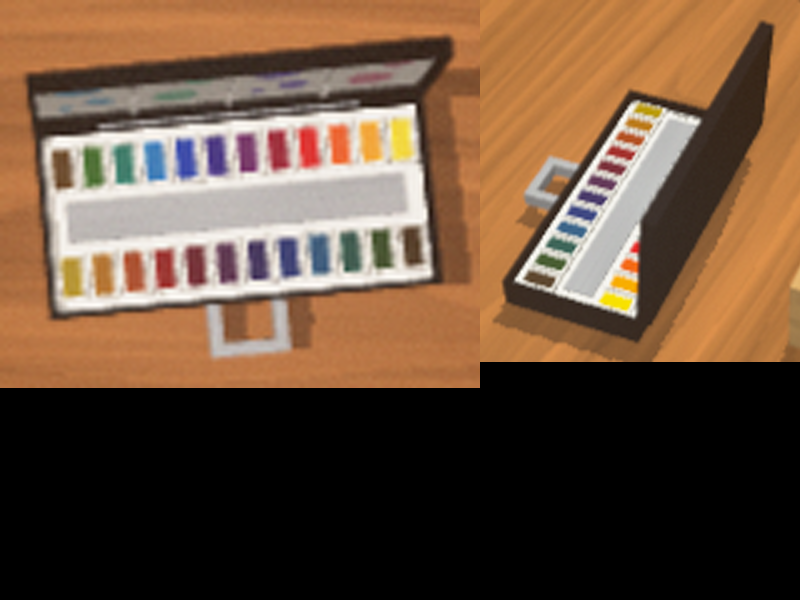

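The crop gives these top-view pixels: tin front corners (314,294) and (410,285), handle outer corners (353,304) and (372.5,302.5), lid free-edge ends (307,234) and (413,224.5). In the scene view the lid edge ends are (326,204) and (276,282).

Run:
```python
from h import *
im=cv2.imread("pics/top0.png");h=cv2.cvtColor(im,cv2.COLOR_BGR2HSV).astype(int)
s=cv2.GaussianBlur(im,(5,5),0);h=cv2.cvtColor(s,cv2.COLOR_BGR2HSV)
m=((h[...,1]<147)&(h[...,0]>=14)&(h[...,2]>150)).astype(np.uint8); m[:, :215]=0;m[:,405:]=0;m[:95]=0;m[215:]=0
m=cv2.morphologyEx(m,cv2.MORPH_OPEN,np.ones((5,5)));c=max(cv2.findContours(m,0,2)[0],key=cv2.contourArea)
P=np.array([onz("top",p[0],68)[:2] for p in cv2.convexHull(c)],np.float32)
r=cv2.minAreaRect(P);print("shelf",r);print(cv2.boxPoints(r).round(1).tolist())
for z,ps in ((26,[(314,294),(410,285.2)]),(20,[(353.2,304.2),(372.5,302.5)])):
    q=[onz("top",p,z) for p in ps];d=q[0]-q[1];print(z,[x.round(1).tolist() for x in q],"len",np.linalg.norm(d).round(1),"yaw",np.arctan2(-d[0],d[1]).round(3))
for a,b in (((307,233.7),(326,203.8)),((413,224.5),(276,282.2))):
    c1,d1=ray("top",a);c2,d2=ray("scene",b)
    t=np.linalg.lstsq(np.c_[d1,-d2],c2-c1,rcond=None)[0];print("lid",(c1+d1*t[0]).round(1),(c2+d2*t[1]).round(1))
```

```text
shelf ((784.3778076171875, 64.06864166259766), (202.17979431152344, 361.2826232910156), 5.066669940948486)
[[667.7000122070312, 235.10000610351562], [699.5999755859375, -124.80000305175781], [901.0, -106.9000015258789], [869.0999755859375, 252.89999389648438]]
26 [[456.3, 44.5, 26.0], [483.8, -188.2, 26.0]] len 234.4 yaw 0.118
20 [[434.1, -51.4, 20.0], [439.5, -98.3, 20.0]] len 47.2 yaw 0.114
lid [590.3  62.8 141.9] [592.1  63.9 142.2]
lid [ 617.1 -173.1  145.9] [ 615.7 -174.   145.9]
```

```bash
cat >> h.py <<'E'
from scipy.spatial.transform import Rotation as Ro
def to(p,yaw=None):
    s=observe();R=Ro.from_rotvec(s["tcp_rot"]).as_matrix();y=np.arctan2(R[1,0],R[0,0])
    print("t",round(s["t"],2),"tcp",s["tcp_pos"].round(1),"yaw",y.round(4),"tilt",R[:,2].round(3),"F",s["contact_force"].round(1))
    print("delta tool",(R.T@(np.array(p)-s["tcp_pos"])).round(1),"turn",None if yaw is None else round(y-yaw,4))
E
python3 -m jog '[[[0,0,0,0.103],[0,0,0,0.103],[47.5,-35.3,0,0],[47.5,-35.3,0,0],[47.5,-35.3,0,0],[47.5,-35.3,0,0],[47.5,-35.3,0,0],[47.5,-35.3,0,0]]]' 0
python3 -m jog '[[[47.5,-35.3,0,0],[47.5,-35.3,0,0],[47.5,-35.3,0,0],[47.5,-35.3,0,0],[47.5,-35.3,0,0],[0,0,0,0],[0,0,0,0]]]'
python3 -c "
from h import *
to([640,-52,125],0.116)"
```

```text
t: 1.1
tcp_pos: [425.7, -253.2, 231.1]
tcp_rot: [-3.136, -0.182, 0.0]
contact_force: [0.8, -1.0, 0.3]
grip_width: 0.1
grasp_force: 0.0
t: 1.98
tcp_pos: [639.7, -52.0, 230.5]
tcp_rot: [3.136, 0.183, -0.003]
contact_force: [0.3, -0.4, 0.1]
grip_width: 0.1
grasp_force: 0.0
t 1.98 tcp [639.7 -52.  230.5] yaw 0.1163 tilt [-0.002 -0.    -1.   ] F [ 0.3 -0.4  0.1]
delta tool [  0.5  -0.  105.5] turn 0.0003
```

```bash
python3 -m jog '[[[0,0,50,0],[0,0,50,0],[0,0,9,0],[0,0,0,0],[-16,0,0,0],[-16,0,0,0],[-12,0,0,0],[-12,0,0,0]]]'
python3 -m jog '[[[-11,0,1,0],[-10,0,4,0],[-10,0,5,0],[-10,0,5,0],[-8,0,7,0],[-8,0,7,0],[-8,0,8,0],[0,0,0,0]]]'
python3 - <<'E'
from h import *
to([583.6-74,-52-7,65],0.116)
cv2.imwrite("pics/s1.png",cv2.resize(camera("scene")[160:360,180:380],None,fx=2.5,fy=2.5))
E
```

```text
t: 2.98
tcp_pos: [585.1, -59.0, 124.1]
tcp_rot: [3.135, 0.181, 0.006]
contact_force: [1.3, -0.7, 0.6]
grip_width: 0.1
grasp_force: 0.6
t: 3.98
tcp_pos: [518.9, -65.9, 84.4]
tcp_rot: [-3.136, -0.181, 0.003]
contact_force: [1.1, -0.9, 0.5]
grip_width: -0.0
grasp_force: 0.0
t 3.98 tcp [518.9 -65.9  84.4] yaw 0.1156 tilt [-0.002  0.    -1.   ] F [ 1.1 -0.9  0.5]
delta tool [-8.4 -7.9 19.5] turn -0.0004
```

View pics/s1.png

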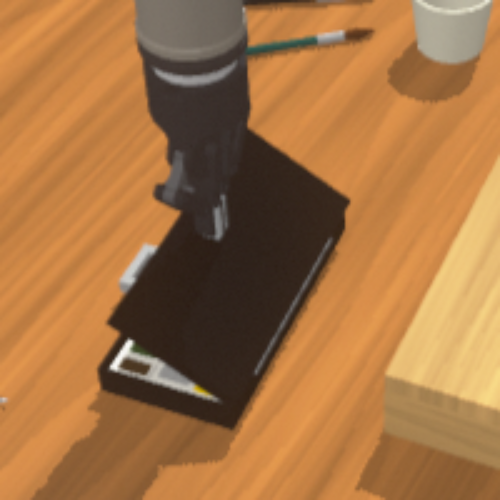

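The lid is following the fingertips and is now about 30° open, with the fingertip near its free edge at (215,235) in the crop.

```bash
python3 -m jog '[[[-5,0,10,0],[-5,0,10,0],[-5,0,10,0],[-3,0,8,0],[-2,0,6,0],[0,0,3,0],[0,0,1,0],[0,0,0,0]]]'
python3 -c "
from h import *
to([0,0,38])"
```

```text
t: 5.03
tcp_pos: [499.8, -68.3, 38.0]
tcp_rot: [3.136, 0.182, -0.001]
contact_force: [-4.2, -0.1, 8.2]
grip_width: -0.2
grasp_force: 4.1
t 5.03 tcp [499.8 -68.3  38. ] yaw 0.116 tilt [-0.001 -0.    -1.   ] F [-4.2 -0.1  8.2]
delta tool [-4.886e+02 -1.257e+02  3.000e-01] turn None
```

```bash
python3 -m jog '[[[0,0,1.5,0],[0,0,0,0]]]'
python3 -m jog '[[[0,0,-20,0],[0,0,-40,0],[-45,0,-40,0],[-55,0,0,0],[-55,0,0,0],[-20,0,0,0],[0,0,0,0]]]' 80
python3 - <<'E'
from h import *
to([0,0,0])
a=camera("top");b=camera("scene");cv2.imwrite("pics/t2f.png",a);cv2.imwrite("pics/s2f.png",b)
c=np.zeros((600,800,3),np.uint8);c[:388,:480]=cv2.resize(a[215:312,300:420],None,fx=4,fy=4,interpolation=2)
c[:362,480:]=cv2.resize(b[195:340,210:338],None,fx=2.5,fy=2.5,interpolation=2)[:362,:320]
c[390:600,:540]=cv2.resize(a[130:200,230:410],None,fx=3,fy=3,interpolation=2)
cv2.imwrite("pics/c2.png",c)
E
```

```text
t: 5.28
tcp_pos: [499.8, -68.3, 37.8]
tcp_rot: [3.136, 0.182, -0.0]
contact_force: [-7.5, 0.2, 21.9]
grip_width: -0.2
grasp_force: 10.9
t: 6.15
tcp_pos: [325.7, -88.6, 136.2]
tcp_rot: [3.136, 0.179, 0.001]
contact_force: [-0.3, 0.4, 0.2]
grip_width: 79.7
grasp_force: 0.0
t 6.15 tcp [325.7 -88.6 136.2] yaw 0.1143 tilt [ 0.001 -0.001 -1.   ] F [-0.3  0.4  0.2]
delta tool [-313.6 -125.3  135.8] turn None
```

View pics/c2.png

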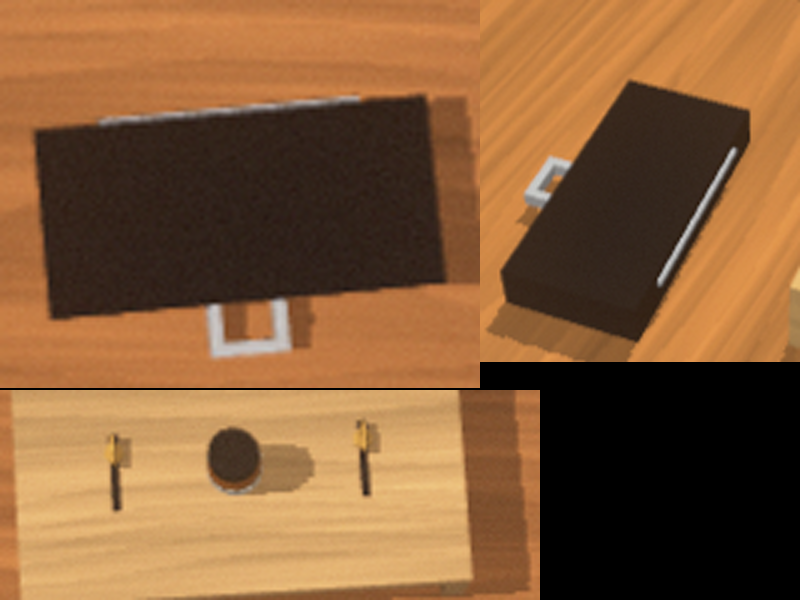

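The lid is shut and the tin has not moved. The brass thumb screws sit at top-view pixels (267.7,148.5) and (350.7,145), at the back end of their slots.

Run:
```python
from h import *
im=cv2.imread("pics/t2f.png");m=(im.max(2)<75).astype(np.uint8);k=np.zeros_like(m);k[225:305,300:420]=1;m*=k
m=cv2.morphologyEx(m,cv2.MORPH_OPEN,np.ones((5,5)));c=max(cv2.findContours(m,0,2)[0],key=cv2.contourArea)
P=np.array([onz("top",p[0],38)[:2] for p in cv2.convexHull(c)],np.float32)
r=cv2.minAreaRect(P);print("tin",r,np.deg2rad(r[2]))
yaw=.115
for q in [(353.2,304.2),(372.5,302.5)]: print(onz("top",q,20).round(1))
sh=np.array([784.4,64.1]);u=np.array([np.cos(.0884),np.sin(.0884)]);
for q in [(267.7,148.5),(350.7,145)]:
    p=onz("top",q,74)[:2];print("screw",p.round(1),"in from mouth",((p-sh)@u+100).round(1),"lat",((p-sh)@[-u[1],u[0]]).round(1))
t=np.array(r[0]);print("tin in shelf frame",((t-sh)@u).round(1),((t-sh)@[-u[1],u[0]]).round(1))
h=t-80*np.array([np.cos(yaw),np.sin(yaw)]);to([*h,60],yaw)
```

```text
tin ((525.7711181640625, -63.33045959472656), (112.53984069824219, 237.85240173339844), 6.85228967666626) 0.11959501615824389
[434.1 -51.4  20. ]
[439.5 -98.3  20. ]
screw [800.3 164.8] in from mouth 124.7 lat 98.9
screw [814.6 -33.9] in from mouth 121.5 lat -100.3
tin in shelf frame -268.9 -104.1
t 6.25 tcp [327.4 -88.9 136.2] yaw 0.1154 tilt [ 0.002 -0.001 -1.   ] F [0.2 0.2 0.4]
delta tool [119.8  -2.7  76.4] turn 0.0004
```

```bash
python3 -m jog '[[[40,-0.5,25,-0.002],[40,-0.5,25,0],[40,-0.5,26,0],[0,0,20,0],[0,0,20,0],[0,0,10,0],[0,0,7,0],[0,0,0,0]]]' 80
python3 -m jog '[[[0,0,0,0],[0,0,0,0],[0,0,0,0],[0,0,0,0]]]' 44 25
python3 - <<'E'
from h import *
to([446.5,-73.7,3],.117);print(observe()["torque"].round(2))
cv2.imwrite("pics/t3.png",camera("top"))
cv2.imwrite("pics/s3.png",cv2.resize(camera("scene")[180:340,190:350],None,fx=3,fy=3))
E
```

```text
t: 7.25
tcp_pos: [445.5, -73.0, 2.7]
tcp_rot: [3.136, 0.185, -0.0]
contact_force: [-0.8, -0.5, 0.3]
grip_width: 79.6
grasp_force: 0.0
t: 7.75
tcp_pos: [445.7, -73.1, 3.5]
tcp_rot: [3.136, 0.185, 0.002]
contact_force: [-0.8, 1.0, 6.3]
grip_width: 47.3
grasp_force: 26.3
t 7.75 tcp [445.7 -73.1   3.5] yaw 0.1177 tilt [ 0.001 -0.    -1.   ] F [-0.8  1.   6.3]
delta tool [0.7 0.7 0.5] turn 0.0007
[0.2  0.11 0.06]
```

View pics/s3.png

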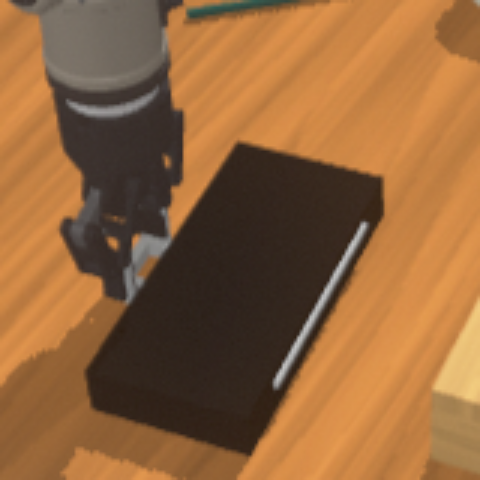

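The gripper straddles the handle with both fingers on the outer faces of its side bars, and the tin is undisturbed.

```bash
python3 -m jog '[[[0,0,-0.8,0],[0,0,0,0.015],[0,0,0,0.014],[8,-10,0,0],[8,-10,0,0],[8,-10,0,0],[8,-10,0,0],[8,-10,0,0]]]' 44 60
python3 -m jog '[[[8,-10,0,0],[8,-10,0,0],[8,-10,0,0],[8,-10,0,0],[8,-10,0,0],[4.5,-6.8,0,0],[0,0,0,0],[0,0,0,0]]]'
python3 - <<'E'
from h import *
to([520.4,40.7,3.5],.0884);print(observe()["torque"].round(2))
im=camera("top");cv2.imwrite("pics/t4.png",im)
m=(im.max(2)<75).astype(np.uint8);k=np.zeros_like(m);k[185:265,240:400]=1;m*=k
m=cv2.morphologyEx(m,cv2.MORPH_OPEN,np.ones((7,7)));c=max(cv2.findContours(m,0,2)[0],key=cv2.contourArea)
P=np.array([onz("top",p[0],38)[:2] for p in cv2.convexHull(c)],np.float32)
r=cv2.minAreaRect(P);print("tin",r,np.deg2rad(r[2]),cv2.boundingRect(c))
cv2.imwrite("pics/c4.png",cv2.resize(im[105:305,220:420],None,fx=3,fy=3,interpolation=2))
E
```

```text
t: 8.85
tcp_pos: [480.3, -20.3, 3.7]
tcp_rot: [3.138, 0.136, -0.002]
contact_force: [-3.3, -6.5, 5.8]
grip_width: 46.5
grasp_force: 63.1
t: 9.85
tcp_pos: [520.2, 40.8, 3.8]
tcp_rot: [-3.139, -0.138, -0.001]
contact_force: [-0.2, 0.7, 4.2]
grip_width: 46.3
grasp_force: 62.9
t 9.85 tcp [520.2  40.8   3.8] yaw 0.0877 tilt [ 0.  0. -1.] F [-0.2  0.7  4.2]
delta tool [0.2 0.1 0.3] turn -0.0007
[ 0.07  0.1  -0.18]
tin ((599.1795654296875, 47.480995178222656), (115.26153564453125, 237.7200164794922), 5.144833087921143) 0.08979427684977084 (265, 209, 100, 53)
```

View pics/c4.png

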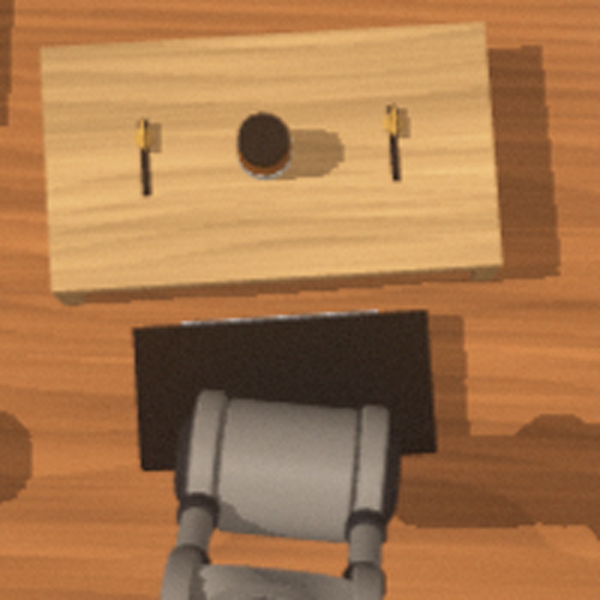

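The tin is aligned with the shelf: yaw is within 0.002 rad and the lateral offset is about 0. I'm sliding it in now.

```bash
python3 -m jog '[[[11,0,0,0],[11,0,0,0],[11,0,0,0],[11,0,0,0],[11,0,0,0],[11,0,0,0],[11,0,0,0],[11,0,0,0]]]'
python3 -m jog '[[[4,0,0,0],[4,0,0,0],[4,0,0,0],[3,0,0,0],[3,0,0,0],[3,0,0,0],[3,0,0,0],[3,0,0,0]]]'
python3 -m jog '[[[2,0,0,0],[2,0,0,0],[1,0,0,0],[1,0,0,0],[0,0,0,0]]]'
python3 -c "
from h import *
to([784.4-131.5*.9961,64.1-131.5*.0883,3.5],.0884);print(observe()['torque'].round(2))"
```

```text
t: 10.9
tcp_pos: [604.3, 48.5, 3.8]
tcp_rot: [3.138, 0.14, -0.013]
contact_force: [-12.8, -0.8, 15.2]
grip_width: 46.5
grasp_force: 64.1
t: 11.9
tcp_pos: [631.3, 50.8, 3.8]
tcp_rot: [3.138, 0.14, -0.012]
contact_force: [-12.6, -1.7, 14.2]
grip_width: 46.5
grasp_force: 63.9
t: 12.52
tcp_pos: [637.5, 51.3, 3.8]
tcp_rot: [3.138, 0.14, -0.011]
contact_force: [-12.0, -0.0, 13.4]
grip_width: 46.4
grasp_force: 63.8
t 12.53 tcp [637.5  51.3   3.8] yaw 0.089 tilt [-0.007 -0.001 -1.   ] F [-12.   -0.   13.4]
delta tool [15.9  0.3  0.2] turn 0.0006
[-0.23  1.74 -0.01]
```

Steady drag with downward force suggests I'm pressing the tin onto the desk, so I'm relieving it upwards.

```bash
python3 -m jog '[[[0,0,-0.5,0],[0,0,0,0]]]'
python3 -m jog '[[[0,0,-0.5,0],[0,0,0,0]]]'
python3 -m jog '[[[-0.5,0,-0.3,0],[0,0,0,0]]]'
python3 -c "
from h import *
to([0,0,0]);print(observe()['torque'].round(2))"
```

```text
t: 12.78
tcp_pos: [637.9, 51.3, 3.8]
tcp_rot: [3.138, 0.14, -0.01]
contact_force: [-9.6, -0.9, 9.2]
grip_width: 46.4
grasp_force: 63.3
t: 13.02
tcp_pos: [638.4, 51.4, 3.8]
tcp_rot: [3.138, 0.139, -0.008]
contact_force: [-6.5, -0.5, 4.3]
grip_width: 46.2
grasp_force: 62.8
t: 13.28
tcp_pos: [639.1, 51.5, 3.9]
tcp_rot: [3.138, 0.139, -0.004]
contact_force: [-2.3, 0.4, -3.0]
grip_width: 46.0
grasp_force: 62.2
t 13.28 tcp [639.1  51.5   3.9] yaw 0.0887 tilt [-0.002 -0.    -1.   ] F [-2.3  0.4 -3. ]
delta tool [-641.1   -5.4    5.5] turn None
[-0.04  0.36 -0.02]
```

```bash
python3 -m jog '[[[1,0,0,0],[1,0,0,0],[1,0,0,0]]]' | grep -E "pos|contact"
python3 -m jog '[[[1,0,0,0],[1,0,0,0]]]' | grep -E "pos|contact"
python3 -m jog '[[[1,0,0,0],[1,0,0,0]]]' | grep -E "pos|contact"
```

```text
tcp_pos: [643.0, 51.8, 4.6]
contact_force: [-2.0, -0.5, -2.7]
tcp_pos: [645.1, 52.0, 4.8]
contact_force: [-1.6, -0.7, -2.3]
tcp_pos: [647.1, 52.2, 4.9]
contact_force: [-2.1, -0.0, -3.5]
```

```bash
python3 -m jog '[[[0,0,0.7,0],[0,0,0,0]]]' | grep -E "pos|contact"
python3 -m jog '[[[1,0,0,0],[1,0,0,0]]]' | grep -E "pos|contact"
python3 -m jog '[[[1,0,0,0],[0,0,0,0]]]' | grep -E "pos|contact"
python3 -c "
from h import *
to([784.4-131.5*.9961,64.1-131.5*.0883,3.5],.0884);print(observe()['torque'].round(2))"
```

```text
tcp_pos: [647.2, 52.2, 4.2]
contact_force: [-1.0, 0.9, -1.9]
tcp_pos: [649.0, 52.4, 4.2]
contact_force: [-2.9, -0.6, -1.7]
tcp_pos: [649.8, 52.5, 4.0]
contact_force: [-3.4, 0.8, -2.3]
t 14.9 tcp [649.8  52.5   4. ] yaw 0.0886 tilt [-0.001  0.    -1.   ] F [-3.4  0.8 -2.3]
delta tool [3.6 0.4 0.5] turn 0.0002
[-0.05  0.52 -0.12]
```

```bash
python3 -m jog '[[[1,0,0,0],[0,0,0,0]]]' | grep -E "pos|contact"
python3 -m jog '[[[1,0,0.2,0],[0,0,0,0]]]' | grep -E "pos|contact"
python3 -c "
from h import *
to([784.4-131.5*.9961,64.1-131.5*.0883,3.5],.0884);print(observe()['torque'].round(2))"
```

```text
tcp_pos: [650.2, 52.7, 3.8]
contact_force: [-4.6, -0.6, -2.3]
tcp_pos: [650.3, 52.7, 3.8]
contact_force: [-9.4, 0.1, 1.5]
t 15.4 tcp [650.3  52.7   3.8] yaw 0.0885 tilt [-0.004  0.    -1.   ] F [-9.4  0.1  1.5]
delta tool [3.  0.5 0.3] turn 0.0001
[-0.08  1.34 -0.3 ]
```

The rail is felt at TCP x≈650. The yaw moment suggests the tin is slightly off square, so I'm trimming it.

```bash
for i in 1; do python3 -m jog '[[[0,0,-0.2,0.005],[0,0,0,0]]]'>/dev/null; python3 -c "
from h import *
to([0,0,0]);print(observe()['torque'].round(2))"; done
python3 -m jog '[[[0,0,0,0.005],[0,0,0,0]]]'>/dev/null; python3 -c "
from h import *
to([0,0,0]);print(observe()['torque'].round(2))"
```

```text
t 15.65 tcp [650.6  53.    3.8] yaw 0.0843 tilt [-0.003  0.    -1.   ] F [-6.9  1.1 -0.8]
delta tool [-652.7   -2.     6. ] turn None
[0.05 1.14 0.01]
t 15.9 tcp [650.6  53.1   3.9] yaw 0.0806 tilt [-0.003 -0.    -1.   ] F [-7.   1.7 -1.8]
delta tool [-6.527e+02  5.000e-01  6.000e+00] turn None
[0.08 1.11 0.58]
```

```bash
python3 -m jog '[[[0,0,0,-0.005],[0,0,0,0],[0.2,0,0.1,0],[0,0,0,0],[0,0,0,0],[0,0,0,0],[0,0,0,0],[0,0,0,0]]]'>/dev/null; python3 -c "
from h import *
to([0,0,0]);print(observe()['torque'].round(2))"
python3 -m jog '[[[0,0,0,0],[0,0,0,0],[0,0,0,0]]]' - 20 >/dev/null; python3 -c "
from h import *
to([0,0,0]);print(observe()['torque'].round(2), observe()['grasp_force'])"
```

```text
t 16.9 tcp [650.6  53.    3.8] yaw 0.0843 tilt [-0.004  0.    -1.   ] F [-8.7  1.1  0.4]
delta tool [-652.7   -2.     6.2] turn None
[0.01 1.25 0.04]
t 17.27 tcp [650.6  53.    3.8] yaw 0.0844 tilt [-0.004  0.    -1.   ] F [-8.7  1.6  0.5]
delta tool [-652.7   -2.     6.2] turn None
[0.07 1.24 0.02] 62.44416832923889
```

```bash
python3 -m jog '[[[-0.5,0,0,0],[0,0,0,0],[0,0,0,0]]]'
python3 -m jog '[[[0,0,0,0],[0,0,0,0],[0,0,0,0],[0,0,0,0]]]' 70
python3 -m jog '[[[0,0,-5,0],[0,0,-15,0],[-10,0,-30,0],[-50,0,-40,0],[-60,0,-20,0],[-60,0,0,0],[-60,0,0,0],[0,0,0,0]]]'
python3 - <<'E'
from h import *
to([0,0,0])
a=camera("top");b=camera("scene");cv2.imwrite("pics/t5f.png",a);cv2.imwrite("pics/s5f.png",b)
c=np.zeros((600,800,3),np.uint8);c[:300,:400]=cv2.resize(a[105:255,210:410],None,fx=2,fy=2,interpolation=2)
c[300:600,:400]=cv2.resize(b,(400,300));c[:300,400:]=cv2.resize(a,(400,300))
c[300:600,400:]=cv2.resize(b[190:340,270:470],None,fx=2,fy=2,interpolation=2)
cv2.imwrite("pics/c5.png",c)
q=[a for a in cv2.goodFeaturesToTrack(cv2.cvtColor(a,6),1,.1,5)]
E
```

```text
t: 17.65
tcp_pos: [650.6, 53.0, 3.8]
tcp_rot: [-3.138, -0.132, 0.004]
contact_force: [-6.8, 1.3, -1.3]
grip_width: 46.4
grasp_force: 62.3
t: 18.15
tcp_pos: [652.1, 52.5, 4.3]
tcp_rot: [3.139, 0.131, 0.001]
contact_force: [-0.1, -0.5, -0.1]
grip_width: 69.8
grasp_force: 0.0
t: 19.15
tcp_pos: [409.3, 33.0, 113.3]
tcp_rot: [-3.138, -0.131, 0.006]
contact_force: [1.1, -0.5, 0.2]
grip_width: 70.0
grasp_force: 0.0
t 19.15 tcp [409.3  33.  113.3] yaw 0.0836 tilt [-0.004  0.    -1.   ] F [ 1.1 -0.5  0.2]
delta tool [-410.2   -1.2  114.9] turn None
```

View pics/c5.png

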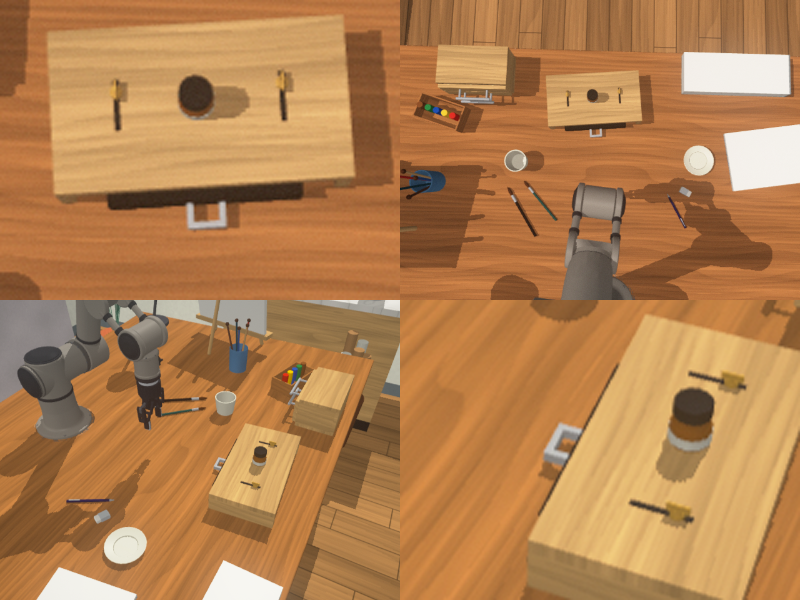

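The tin is under the shelf with its handle outward, parallel to the front edge, and nothing else has moved. Letting go may have allowed a slight rebound. I'll check by touch with closed fingers on the cross bar, then ease off gradually.

```bash
python3 -m jog '[[[48,0,10,0],[48,0,20,0],[48,0,30,0],[47,0,30,0],[0,0,10,0],[0,0,4,0],[0,0,0,0],[0,0,0,0]]]' 0 30 
python3 -m jog '[[[6,0,0,0],[6,0,0,0],[6,0,0,0],[4,0,0,0],[2,0,0,0],[0,0,0,0]]]' | grep -E "pos|cont"
python3 -m jog '[[[2,0,0,0],[0,0,0,0]]]' | grep -E "pos|cont"
```

```text
t: 20.25
tcp_pos: [605.1, 48.6, 10.4]
tcp_rot: [3.139, 0.131, 0.003]
contact_force: [-0.0, 0.1, 0.2]
grip_width: -0.0
grasp_force: 0.0
tcp_pos: [628.7, 50.7, 8.8]
contact_force: [-0.7, 0.5, 0.5]
tcp_pos: [630.8, 50.8, 8.9]
contact_force: [0.5, 0.4, -0.1]
```

```bash
for i in 1; do python3 -m jog '[[[1,0,0,0],[0,0,0,0]]]' | grep -E "pos|cont"; done
python3 -m jog '[[[1,0,0,0],[0,0,0,0]]]' | grep -E "pos|cont"
python3 -m jog '[[[0.5,0,0,0],[0,0,0,0]]]' | grep -E "pos|cont"
```

```text
tcp_pos: [631.7, 50.9, 8.9]
contact_force: [0.3, 0.6, -0.4]
tcp_pos: [631.9, 50.9, 8.8]
contact_force: [-3.4, 0.0, 2.3]
tcp_pos: [631.9, 50.9, 8.8]
contact_force: [-6.4, -0.8, 4.9]
```

The bar is stiff at once, with under 0.2 mm of give, so the tin is seated on the rail. I'll hold briefly and then ease off.

```bash
python3 -m jog '[[[0,0,0,0],[0,0,0,0],[0,0,0,0],[0,0,0,0],[-0.3,0,0,0],[-0.3,0,0,0],[-0.3,0,0,0],[-0.3,0,0,0]]]' | grep -E "pos|cont"
python3 -m jog '[[[-0.3,0,0,0],[-0.3,0,0,0],[-1,0,0,0],[-5,0,0,0],[-30,0,0,0],[-40,0,-40,0],[-40,0,-40,0],[0,0,0,0]]]' | grep -E "pos|cont"
python3 -m jog '[[[0,0,0,0],[0,0,0,0],[0,0,0,0],[0,0,0,0]]]' | grep -E "^t:|pos|cont"
python3 - <<'E'
from h import *
a=camera("top");b=cv2.imread("pics/t5f.png");d=cv2.absdiff(a,b)[105:250,210:410].max(2);print("diff px",(d>60).sum())
print(close_job())
E
```

```text
tcp_pos: [631.9, 50.9, 8.8]
contact_force: [-4.2, -0.2, 1.6]
tcp_pos: [515.2, 41.1, 91.9]
contact_force: [1.7, 0.6, -0.0]
t: 24.5
tcp_pos: [515.8, 41.2, 88.2]
contact_force: [0.2, 0.1, -0.5]
diff px 382
the job is handed in; nothing more can be done
None
```

The tin's lid is fully shut, and the tin sits under the shelf against the stop rail, handle outwards. It was pressed lightly and released, nothing else on the desk visibly moved, and the job was handed in at about 24.5 s of the 67 s allowed.

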